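Put each shoe last on the sloped stand that fits it

ROBOT

A 7-joint arm with a two-finger parallel gripper is mounted at the origin on the work surface. World frame = base frame: x ahead of the robot, y to its left, z up, the work surface at z = 0. Lengths are in m, angles in rad, forces in N, time in s.
With the tool pointing down it reaches from about 0.425 to 0.95 m from the base axis. Payload 16.7 kg.
Tool frame: the origin (TCP) lies on the mounting face of the last link; the fingertips stand 199 mm ahead of it and the grasp point (between the pads) lies 180 mm ahead of it (robot.grip_point_offset is the distance from the TCP to the grasp point, in m); z points along the fingers, y is the line along which they close (so a half turn about z gives the same grasp; the last joint's range is limited). The gripper opens to 94 mm and grips with 3 to 60 N. Pads are 16 mm wide; open, the fingers measure 119 mm over their backs; the gripper's body (75 mm by 177 mm) begins 78 mm behind the grasp point.
Start: joints at [-1.383, 0.426, 0.074, 1.606, -0.034, 1.111, -0.067], TCP at [0.223, 0.637, 0.405] pointing down, gripper open.
Joint ranges: [-2.85, 2.85], [-0.5, 2.14], [-1.23, 1.37], [0.21, 2.46], [-1.02, 4.16], [0.16, 2.05], [-2.73, 2.73]. Speed limits (rad/s): [1.89, 1.89, 2.39, 2.39, 3.01, 3.01, 3.01].

INTERFACE

Orientations are given as [roll, pitch, yaw] about the fixed x, y, z axes, in that order (R = Rz(yaw) Ry(pitch) Rx(roll)).
In Python, from rig import robot gives the robot as it stands. Calls block until the motion is done:
- robot.move_pose(position, orientation): joint-space move of the TCP to a pose.
- robot.move_straight(position, orientation=None, rate=0.15, stop_force=None): straight line of the TCP; orientation=None keeps the orientation; rate is the mean speed in m/s. With stop_force (N) it stops when the force on the tool has changed by that much, and returns True; else False.
- robot.set_joints(angles): joint-space move.
- robot.grip(opening, grip_force=None): opening from 0.0 (shut) to 1.0 (fully open); grip_force is the grip in N (None keeps the last); returns when the fingers have stopped.
- robot.pause(seconds).
- robot.solve_ik(position, orientation): joint angles nearest the present ones, or None.
- robot.capture(name): name is "scene" or "side" or "wrist"; returns a dict with "image" (480x640x3 uint8, red, green, blue), "z_map" (480x640 float32, m along the optical axis (not along the pixel's ray), 0 where there is no reading), "K" (3x3 intrinsics, pixels), "extrinsics" (4x4, takes a point from world to camera coordinates); the wrist camera has in their place "hand_eye" (4x4, takes a point from camera to tool coordinates, whose origin is the TCP and whose axes are the flange's). Camera axes: x right, y down, z forward; pixel columns grow to the right and rows downward; lengths in m; the calibration is good to about 2 mm. A picture is of the moment at which its call begins: read the wrist's pose just before it.
A pose or a line that the arm cannot do raises robot.PlanningError and nothing moves.
- robot.close_job(): hands the job in; it is judged then, once.
Trained networks look in a picture, given as the dict that the camera call returned (one of the last four; its "shot" number tells which), for a name from the list of things; names that differ only in an ending like _2 or _b are one class to them, and where a whole thing is asked for, a point or a joint stands for the part that bears it (a point fixed in the world has none). Each returns a list of dicts, best first, with "score" (0 to 1); they miss things now and then, are a little off and sometimes report something else, mostly with a low value. They report only what shows in the picture. A call takes as long as a camera call. They do not tell look-alikes from the thing itself.
- robot.cut_out(label, picture): "mask" (480x640 bool, what is visible of it) and "location" ([column, row] in pixels, amid what is visible of it).
- robot.pinpoint(label, picture): "location" ([column, row] in pixels: a listed point, or the origin of a listed thing).
Readings, each from a call of its own:
- robot.current_time(): time.
- robot.current_qpos(): joint angles.
- robot.current_dq(): joint speeds.
- robot.current_joint_efforts(): joint torques, N m.
- robot.current_tcp_pos(): TCP position.
- robot.current_ee_rot(): TCP orientation.
- robot.current_contact_force(): force on the tool from outside, world axes, zero at the start.
- robot.current_moment(): the same for the moment, N m.
- robot.current_grip_width(): opening from 0.0 (shut) to 1.0 (fully open).
- robot.current_gripper_force(): force on a finger pad.
Only numpy, scipy, OpenCV 4.12 (cv2) and the standard library are available. Lean on these libraries where they do the work, as an engineer would, in place of code of your own. Each camera call takes 0.05 s, during which the arm holds its last target. There are 200 camera calls.

TASK

The small wooden shoe last has been left on the long sloped stand. Put it on the short stand, and put the large last from the black slab on the long stand: each sole flat and centred along its narrow beam, toe down and touching the toe stop. Set them down gently, and do not touch the thread stand or disturb the other things on the bench.

Things in the scene. Friction and masses are not known exactly. Their poses are not given: they have to be found in the camera images.
- large_last: large wooden shoe last, 190 long, 63 wide, 92 high at the heel end, about 0.36 kg. Origin: middle of the flat sole; x to the toe, z up from the sole. Its upright block (cone) has flat sides 38 apart (facing +-y) from x = -85 to -12, 46 to 92 above the sole; the foot before it is lower (58 high at x = 15, 18 at the toe). Starts upright on the slab, toe roughly towards the robot
- small_last: small wooden shoe last, same form: 141 long, 52 wide, 74 high, about 0.20 kg. Origin: middle of the flat sole; x to the toe, z up from the sole. Its cone has flat sides 31 apart (facing +-y) from x = -63 to -9, 37 to 74 above the sole. Starts on the long stand's beam, sole flat on it, toe at the stop
- long_stand: fixed stand: steel base 210 x 100 x 14 carrying a wooden beam 36 wide, 200 long, that rises at 30 degrees towards the stand's +x. Origin: centre of the base's underside; z up. At the low end (-x, towards the robot) a toe stop of the beam's width stands 18 above the beam, its face square to it. Beam top at the stop: x = -86, z = 50; upper end: x = 87, z = 150
- short_stand: short sloped last stand, fixed: base plate 160 x 90 x 14, wooden beam 30 wide and 150 long, same 30 degree slope rising towards its +x and same toe stop, 18 high, at the low end. Origin: centre of the underside of the base. Beam top at the stop: x = -64, z = 50; upper end: x = 66, z = 125
- long_toe_mark (a point): point on the long beam's top, on its centre line, at the foot of the toe stop's face: where the large last's toe point belongs
- long_heel_mark (a point): point on the long beam's top, on its centre line, 190 up the slope from the stop: where the large last's heel point belongs
- short_toe_mark (a point): the same on the short beam, at the stop's face, for the small last's toe point
- short_heel_mark (a point): the same on the short beam, 140.6 up the slope from the stop, for the small last's heel point
- large_toe (a point): tip of the large last's toe at sole level (x = +95 in its frame)
- large_heel (a point): back of the large last's heel at sole level (x = -95)
- small_toe (a point): tip of the small last's toe at sole level (x = +70.3)
- small_heel (a point): back of the small last's heel at sole level (x = -70.3)
- slab: black rubber work slab 250 x 210 x 8, fixed flat on the bench; origin at the centre of its underside. The large last starts on it
- thread_stand: fixed upright thread stand, an obstacle: base disc 72 across and 12 thick, a grey thread cone 58 across at its foot (12 above the bench) and 34 across at 162, on a rod 8 thick that ends 262 above the bench. Origin at the centre of its underside
- cement_tin: bystander: loose round tin 56 across, 75 high, upright; origin at the centre of its underside
- brush: bystander: loose wooden brush about 170 long, lying along its x; origin near its middle
- wax_tin: bystander: loose flat tin 52 across, 22 high; origin at the centre of its underside
- hammer: bystander: loose hammer about 240 long, lying along its x; origin near its middle
- awl: bystander: loose awl about 150 long, lying along its x; origin near its middle
- tack_tray: bystander: loose steel tray 90 x 130 x 32, one divider; origin at the centre of its underside
- soles: bystander: loose pile of shoe soles 223 x 84 x 24; origin at the centre of its underside
There are look-alikes about, which are no part of the job. What is shaped like the large_last but yellow is not meant. Leave any blue look-alike of the long_stand alone.

How it is judged:
At the end, for the whole second after the job is handed in: The large last rests on the long stand and the small last on the short stand, each at rest (below 20 mm/s) with the toe point of its sole within 10 mm of the stand's toe mark and the heel point within 10 mm of the heel mark, its upright axis at most 0.65 rad from vertical (30 degrees is flush) (distance between large_toe and long_toe_mark below 0.01 m and distance between large_heel and long_heel_mark below 0.01 m and angle between each of large_last, small_last's own z axis and vertical below 0.65 rad and linear speed of each of large_last, small_last below 0.02 m/s and distance between small_toe and short_toe_mark below 0.01 m and distance between small_heel and short_heel_mark below 0.01 m); the robot touches nothing.
It fails at once if the tin, brush, flat tin, hammer, awl, tray or pile of soles is moved more than 20 mm (distance of any of cement_tin, brush, wax_tin, hammer, awl, tack_tray, soles from where it was at the start of the episode above 0.02 m).
It fails at once if the thread stand is touched with more than 2 N (contact force between thread_stand and anything else above 2 N).
It fails at once if a last is dropped or knocked: more than 100 N between it and a stand or the slab (contact force between any of large_last, small_last and long_stand above 100 N or contact force between any of large_last, small_last and short_stand above 100 N or contact force between any of large_last, small_last and slab above 100 N).
It also fails if it takes over 72 s, if anything falls off the work surface, if the arm or the gripper's body presses on something with over 40 N, if the wrist force passes 120 N, or if a joint passes its speed limit or range.

## Working session

There is one attempt and no reset: what is moved stays moved. The work goes in short steps, each a Python script; the robot and the scene stay as the last script left them, time stands still between calls to the robot, and variables do not carry over. Pictures are saved under pics/ and viewed, at most 10 in all, crops included, and the job is handed in when it is done.

```bash
ls; mkdir -p pics; cat > h.py <<'E'
import numpy as np, cv2, pickle
from rig import robot
def save(n,f): 
    p=robot.capture(n); cv2.imwrite('pics/'+f,p['image'][:,:,::-1]); return p
def cloud(p,mask=None):
    z=p['z_map']; m=z>0
    if mask is not None: m&=mask
    v,u=np.nonzero(m); K=p['K']; d=z[v,u]
    c=np.stack([(u-K[0,2])/K[0,0]*d,(v-K[1,2])/K[1,1]*d,d,np.ones_like(d)])
    return (np.linalg.inv(p['extrinsics'])@c)[:3].T, np.stack([u,v],1)
E
python3 - <<'E'
from h import *
print(robot.current_time(),robot.current_ee_rot(),robot.current_tcp_pos())
for n in('scene','side'):
    p=save(n,n+'1.png'); pickle.dump(p,open(n+'1.pkl','wb'))
    print(n,np.linalg.inv(p['extrinsics']).round(3).tolist())
    for l in ['large_last','small_last','long_stand','short_stand','thread_stand','slab','cement_tin','hammer','tack_tray']:
        for r in robot.cut_out(l,p)[:3]:
            P,_=cloud(p,r['mask'])
            if len(P): print(l,round(r['score'],2),np.round(r['location']),r['mask'].sum(),np.median(P,0).round(3),np.percentile(P,2,0).round(3),np.percentile(P,98,0).round(3))
E
```

```text
pics
0.0 [-3.14024331e+00  6.86555057e-05  2.80469825e+00] [0.22303459 0.63687976 0.40394659]
scene [[-0.872, 0.367, -0.324, 1.009], [0.489, 0.658, -0.572, 0.951], [0.003, -0.658, -0.753, 1.368], [0.0, 0.0, 0.0, 1.0]]
large_last 0.89 [259. 185.] 1180 [ 0.519 -0.318  0.054] [ 0.415 -0.363  0.013] [ 0.578 -0.296  0.103]
large_last 0.56 [332. 146.] 973 [ 0.233 -0.375  0.046] [ 0.158 -0.43   0.003] [ 0.311 -0.33   0.095]
large_last 0.26 [404. 332.] 825 [0.459 0.36  0.145] [0.399 0.336 0.077] [0.499 0.376 0.179]
small_last 0.7 [403. 332.] 868 [0.461 0.36  0.143] [0.399 0.336 0.077] [0.499 0.377 0.179]
long_stand 0.86 [391. 364.] 2664 [0.508 0.373 0.015] [0.368 0.328 0.006] [0.571 0.418 0.146]
long_stand 0.58 [488. 323.] 2890 [0.217 0.391 0.015] [0.092 0.304 0.   ] [0.293 0.448 0.145]
short_stand 0.71 [297. 271.] 1948 [0.555 0.007 0.017] [ 0.472 -0.04   0.005] [0.622 0.045 0.119]
short_stand 0.39 [391. 364.] 2676 [0.51  0.373 0.015] [0.368 0.325 0.003] [0.571 0.42  0.146]
thread_stand 0.79 [338. 306.] 1049 [0.541 0.191 0.081] [0.511 0.164 0.005] [0.565 0.209 0.244]
slab 0.58 [265. 203.] 24
[... 1232 characters left out ...]
1] [0.621 0.034 0.118]
short_stand 0.26 [332. 360.] 3137 [ 0.502 -0.357  0.053] [ 0.412 -0.391  0.014] [ 0.574 -0.318  0.101]
thread_stand 0.96 [329. 216.] 986 [0.534 0.156 0.082] [0.507 0.139 0.005] [0.56  0.175 0.243]
slab 0.68 [326. 388.] 6926 [ 0.495 -0.389  0.007] [ 0.379 -0.446  0.003] [ 0.621 -0.243  0.01 ]
cement_tin 0.65 [329. 307.] 799 [ 0.506 -0.195  0.049] [ 0.482 -0.205 -0.001] [ 0.533 -0.138  0.076]
hammer 0.59 [434. 324.] 1254 [ 0.743 -0.236  0.023] [ 0.702 -0.37   0.004] [ 0.777 -0.14   0.028]
hammer 0.18 [342. 263.] 2156 [ 0.552 -0.018  0.015] [ 0.47  -0.055 -0.001] [0.62  0.05  0.117]
tack_tray 0.85 [397. 223.] 984 [0.753 0.192 0.015] [0.705 0.127 0.001] [0.797 0.26  0.033]
```

View pics/scene1.png

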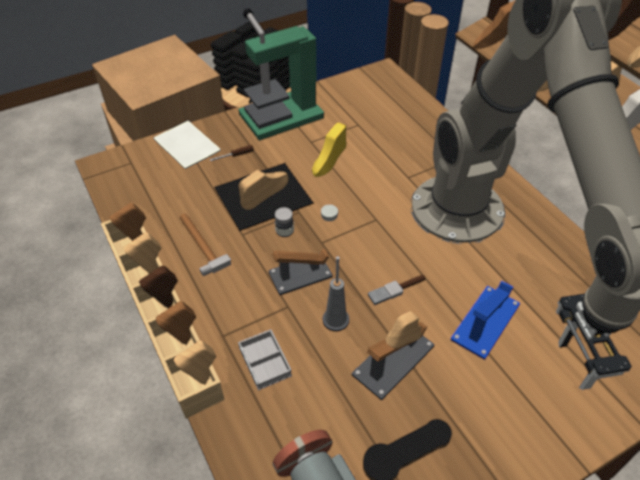

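View pics/side1.png

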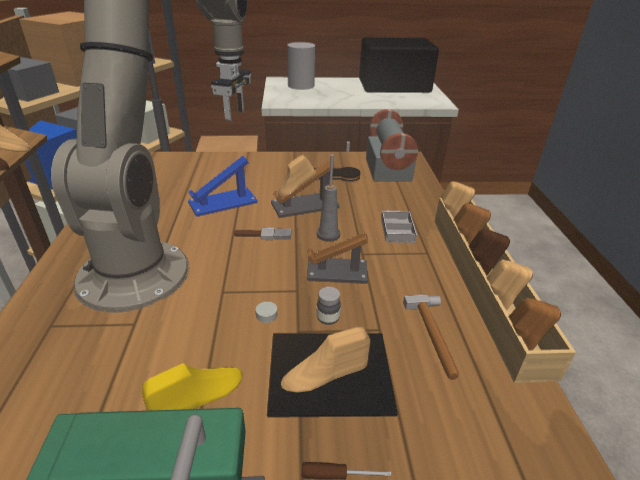

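The scene view shows the grey long stand holding the small last at about (391,364), the short stand at (297,271), and the thread stand at (338,306) between them. The large last is on the slab at (259,185). The blue stand (488,323) and yellow last (332,146) are the look-alikes. The side view agrees.

```bash
cat >> h.py <<'E'
def rect(P,zlo,zhi):
    q=P[(P[:,2]>zlo)&(P[:,2]<zhi)][:,:2]
    if len(q)<15: return None
    # drop stray points
    q=q[np.all(abs(q-np.median(q,0))<0.16,1)]
    (c,s,a)=cv2.minAreaRect((q*1000).astype(np.float32))
    return np.round(c,1),np.round(s,1),round(a,2),len(q)
E
python3 - <<'E'
from h import *
for n in('scene','side'):
    p=pickle.load(open(n+'1.pkl','rb'))
    P,_=cloud(p)
    for nm,(x,y) in dict(long=(.47,.365),short=(.55,-.005)).items():
        m=(abs(P[:,0]-x)<.15)&(abs(P[:,1]-y)<.085)
        print(n,nm,rect(P[m],.009,.019))
    m=(abs(P[:,0]-.5)<.13)&(abs(P[:,1]+.34)<.08)
    print(n,'large low',rect(P[m],.02,.05),'top',rect(P[m],.085,.11))
    m=(abs(P[:,0]-.46)<.1)&(abs(P[:,1]-.36)<.06)
    print(n,'small',rect(P[m],.155,.25))
p=robot.capture('wrist');print(p['hand_eye'].round(3).tolist(),p['K'].tolist())
d=np.pi
for t in [(.45,.36,.5),(.53,0,.5),(.48,-.34,.5)]:
  for yaw in (0,np.pi,2.8,.3): print(t,yaw,robot.solve_ik(t,[np.pi,0,yaw]))
E
```

```text
scene long (array([469.6, 372.6]), array([265.3, 120.8]), 4.01, 1672)
scene short (array([522. ,  -3.5]), array([218.4, 114.1]), 2.55, 950)
scene large low (array([ 482. , -318.5]), array([187.2,  84.7]), 19.84, 448) top (array([ 531.8, -325.9]), array([92. , 43.8]), 16.57, 305)
scene small (array([449.5, 349.8]), array([66.9, 32.5]), 19.65, 332)
side long (array([467.9, 347.1]), array([207.7, 106.5]), 17.26, 668)
side short (array([546.1,  -7.6]), array([ 95. , 160.3]), 84.84, 1042)
side large low (array([ 491.5, -357.6]), array([188.,  46.]), 12.71, 1218) top (array([ 532.2, -333.4]), array([87.6, 39.1]), 17.49, 746)
side small (array([449.6, 344.4]), array([62.7, 38.4]), 23.89, 155)
[[-0.001, -0.961, -0.277, 0.081], [1.0, -0.0, -0.001, -0.0], [0.001, -0.277, 0.961, 0.02], [0.0, 0.0, 0.0, 1.0]] [[420.39417936143536, 0.0, 322.2065918837292], [0.0, 420.39417936143536, 238.29126694522], [0.0, 0.0, 1.0]]
(0.45, 0.36, 0.5) 0 [-1.37496739  0.22111315  0.70704089  1.74363153 -0.15161413  1.23232258
 -2.20018189]
(0.45, 0.36, 0.5) 3.141592653589793 [-0.91653237  0.19078481  0.15254194  1.7
[... 451 characters left out ...]
0.08052766  1.21632749
  1.54482157]
(0.53, 0, 0.5) 2.8 [-0.78143967  0.11631479  0.73304212  1.83979593 -0.0828981   1.21630488
  1.20626912]
(0.53, 0, 0.5) 0.3 [-0.98234983  0.14145667  0.97294929  1.84697113 -0.12453928  1.21716968
 -1.2415502 ]
(0.48, -0.34, 0.5) 0 [-0.29034871  0.32257526  1.02376488  1.72734956 -0.28885214  1.25481399
 -0.76910245]
(0.48, -0.34, 0.5) 3.141592653589793 [ 0.60027601  0.21811622 -0.11155012  1.6805587   0.02543441  1.24432945
  2.05398574]
(0.48, -0.34, 0.5) 2.8 [ 0.44516352  0.21243045  0.07358258  1.68990849 -0.01638996  1.23985275
  1.75162761]
(0.48, -0.34, 0.5) 0.3 [-0.29034871  0.32257526  1.02376488  1.72734956 -0.28885214  1.25481399
 -0.46910245]
```

```bash
cat >> h.py <<'E'
from scipy.spatial.transform import Rotation as Ro
def Rt(yaw,p=0): return Ro.from_euler('xyz',[np.pi,p,yaw])
def wshot(f=None):
    T=np.eye(4);T[:3,:3]=Ro.from_euler('xyz',robot.current_ee_rot()).as_matrix();T[:3,3]=robot.current_tcp_pos()
    p=robot.capture('wrist'); p['extrinsics']=np.linalg.inv(T@p['hand_eye'])
    if f: cv2.imwrite('pics/'+f,p['image'][:,:,::-1])
    return p
HE_T=np.array([.081,0,.02]);HE_Z=np.array([-.277,0,.961])
def look(T,yaw,d=.4):
    R=Rt(yaw).as_matrix(); tcp=np.array(T)-R@(HE_T+d*HE_Z)
    robot.move_pose(tcp,[np.pi,0,yaw])
def ray(p,uv,z):
    M=np.linalg.inv(p['extrinsics']); r=M[:3,:3]@np.linalg.inv(p['K'])@[uv[0],uv[1],1]
    return M[:3,3]+r*(z-M[2,3])/r[2]
E
python3 - <<'E'
from h import *
D=np.radians
for nm,T,y,labs in [('long',(.468,.355,.09),D(197),['long_stand','small_last']),('short',(.546,-.006,.06),D(175),['short_stand']),('slab',(.5,-.345,.06),D(197),['large_last'])]:
    look(T,y-2*np.pi if y>np.pi else y); robot.pause(.2)
    p=wshot(nm+'w.png'); res={}
    P,_=cloud(p)
    print(nm,robot.current_time(),robot.current_qpos().round(2))
    for l in labs:
        for r in robot.cut_out(l,p)[:2]:
            Q,_=cloud(p,r['mask']); print(l,round(r['score'],2),np.round(r['location']),r['mask'].sum(),'base',rect(Q,.009,.019),Q.min(0).round(3),Q.max(0).round(3)); res.setdefault(l,r['mask'])
    p['masks']=res
    for l,z in dict(long=[('long_stand',0),('small_toe',.05),('small_heel',.12),('small_last',.085),('long_toe_mark',.05),('long_heel_mark',.145)],short=[('short_stand',0),('short_toe_mark',.05),('short_heel_mark',.1203)],slab=[('large_last',.008),('large_toe',.008),('large_heel',.008)])[nm]:
        for r in robot.pinpoint(l,p)[:1]: print('  pp',l,round(r['score'],2),np.round(r['location']),ray(p,r['location'],z).round(4))
    pickle.dump(p,open(nm+'w.pkl','wb'))
E
```

```text
long 2.6917 [-0.89  0.17  0.12  1.76 -0.02  1.22  1.11]
long_stand 0.71 [429.  32.] 8260 base (array([254.5, 399.8]), array([74.9, 99.4]), 24.33, 4949) [ 0.224  0.339 -0.   ] [0.307 0.458 0.151]
long_stand 0.65 [294. 235.] 11727 base (array([468. , 349.2]), array([209.7, 100.1]), 16.71, 7942) [ 0.354  0.272 -0.002] [0.646 0.425 0.15 ]
small_last 0.87 [321. 210.] 6553 base (array([465. , 349.5]), array([144.5,  59.2]), 15.64, 87) [0.38  0.308 0.012] [0.531 0.393 0.181]
small_last 0.39 [ 21. 184.] 5396 base (array([544.3,  28.8]), array([165.4,  50.3]), 5.66, 4725) [ 0.464 -0.01  -0.002] [0.635 0.048 0.037]
  pp long_stand 0.39 [318. 142.] [0.3879 0.3256 0.    ]
  pp small_toe 0.82 [318. 141.] [0.3843 0.3252 0.05  ]
  pp small_heel 0.85 [318. 284.] [0.5009 0.3614 0.12  ]
  pp small_last 0.58 [320. 210.] [0.4427 0.3453 0.085 ]
  pp long_toe_mark 0.68 [320. 142.] [0.3842 0.3276 0.05  ]
  pp long_heel_mark 0.96 [313. 343.] [0.5459 0.371  0.145 ]
short 4.6917 [-0.53  0.11  0.45  1.9  -0.05  1.14  1.42]
short_stand 0.72 [320. 227.] 13720 base (array([544.5,  -5.7]), array([ 90., 159.]), 84.2, 7468) [ 0.461 -0.059 -0.   ] [0.632 0.046 0.125]
  pp short_stand 0.84 [320. 221.] [ 0.5433 -0.0077  0.    ]
  pp short_toe_mark 0.89 [326. 168.] [0.4818 0.0035 0.05  ]
  pp short_heel_mark 0.86 [321. 322.] [ 0.6025 -0.0116  0.1203]
slab 6.4667 [-0.06  0.29  0.74  1.76 -0.21  1.17  2.61]
large_last 0.85 [325. 218.] 9955 base (array([ 441.6, -362.9]), array([91.1, 61. ]), 20.68, 312) [ 0.398 -0.394  0.007] [ 0.622 -0.286  0.102]
large_last 0.71 [379.  19.] 2297 base (array([ 300.5, -356.2]), array([40.1, 58.4]), 17.15, 787) [ 0.272 -0.392 -0.001] [ 0.317 -0.329  0.036]
  pp large_last 0.7 [321. 213.] [ 0.4883 -0.3498  0.008 ]
  pp large_toe 0.81 [320. 120.] [ 0.3984 -0.3781  0.008 ]
```

```bash
cd pics; python3 -c "
import cv2,numpy as np
cv2.imwrite('m.png',np.hstack([cv2.resize(cv2.imread(n+'w.png')[:,120:520],(266,320)) for n in('long','short','slab')]))"
```

```text
(no output)
```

View pics/m.png

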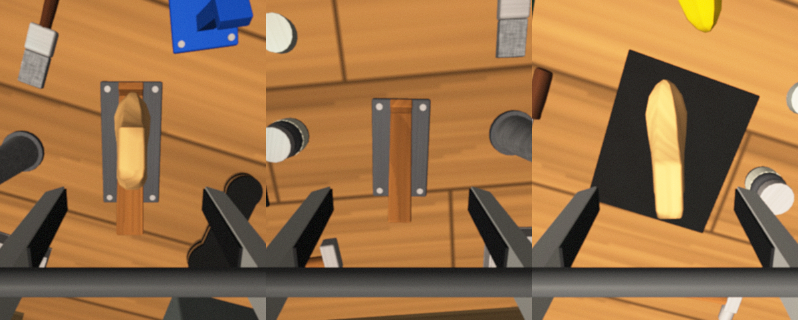

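The montage shows each target centred between the fingers, with the base rectangles matching the nominal sizes, so the stand poses are reliable. Next I'll fit the lasts in the stand and cone frames.

```bash
cat >> h.py <<'E'
class St: pass
def stand(c,yaw,xs):
    s=St(); s.yaw=np.radians(yaw); s.Rs=Ro.from_euler('z',s.yaw); s.o=np.array([*c,0.])
    s.toe=s.o+s.Rs.apply([xs,0,.05]); y=s.yaw+np.pi; y=(y+np.pi)%(2*np.pi)-np.pi
    s.tyaw=y; s.Rl=Ro.from_euler('xyz',[0,np.radians(30),y]); return s
LONG=stand((.468,.3492),16.71,-.086); SHORT=stand((.5445,-.0057),-5.8,-.064)
SQ=0.0703; LQ=.095
def lastpose(s,half,gap=0,lift=0): # origin of last on stand
    return s.toe+s.Rl.apply([-half-gap,0,lift])
E
python3 - <<'E'
from h import *
p=pickle.load(open('longw.pkl','rb')); Q,_=cloud(p,p['masks']['small_last'])
o=lastpose(LONG,SQ); q=LONG.Rl.inv().apply(Q-o)*1000
print('small in its expected frame: x',np.percentile(q[:,0],[0.5,99.5]).round(1),'z',np.percentile(q[:,2],[99,99.8]).round(1))
t=q[(q[:,2]>62)&(q[:,2]<85)];print('top x,y',np.percentile(t,[1,50,99],0).round(1).tolist(),cv2.minAreaRect(t[:,:2].astype(np.float32)))
p=pickle.load(open('slabw.pkl','rb')); Q,_=cloud(p,p['masks']['large_last']); Q=Q[(Q[:,0]<.6)]
print('z',np.percentile(Q[:,2],[1,50,99,99.8]).round(4))
t=Q[Q[:,2]>.09]*1000
c=cv2.minAreaRect(t[:,:2].astype(np.float32));print(c)
for yw in (15,17,19):
    pass
a=np.radians(17); w=Ro.from_euler('z',a+np.pi).inv()
b=w.apply(Q-[.49,-.345,.008])*1000
for lo,hi in[(3,15),(15,30),(30,45),(60,80),(80,90),(90,100)]:
    k=b[(b[:,2]>lo)&(b[:,2]<hi)]; print(lo,len(k),np.percentile(k,[1,99],0).round(1).tolist())
# cone side edges: y extents per x bin for high points
k=b[b[:,2]>70]
for x in range(-90,0,10):
    m=k[abs(k[:,0]-x)<5]
    if len(m)>10: print(x,len(m),np.percentile(m[:,1],[2,98]).round(1))
from itertools import product
for nm,s,h,g in(('s@long',LONG,SQ,(-.036,0,.058)),('s@short',SHORT,SQ,(-.036,0,.058)),('l@long',LONG,LQ,(-.048,0,.072))):
    for lift in(0,.1):
        G=lastpose(s,h)+s.Rl.apply(np.array(g))+[0,0,lift]; R=s.Rl*Ro.from_euler('x',np.pi)
        tcp=G-R.apply([0,0,.18]); print(nm,lift,tcp.round(3),R.as_euler('xyz').round(3),robot.solve_ik(tcp,R.as_euler('xyz')))
E
```

```text
small in its expected frame: x [-70.3  66.1] z [74.8 75.4]
top x,y [[-67.5, -17.7, 62.8], [-38.4, -2.6, 73.1], [-2.9, 12.6, 75.0]] ((-34.99534606933594, -2.2861642837524414), (31.00067138671875, 67.36106872558594), 89.83070373535156)
z [0.015  0.0647 0.1011 0.1014]
((530.7335815429688, -332.1212158203125), (84.90386199951172, 38.04875183105469), 19.28215980529785)
3 670 [[26.5, -27.4, 3.9], [96.8, 32.2, 14.9]]
15 1719 [[-62.1, -25.3, 15.1], [93.1, 30.4, 29.9]]
30 1611 [[-47.7, -22.6, 30.1], [70.5, 24.6, 44.8]]
60 997 [[-4.9, -16.9, 60.3], [16.3, 20.4, 79.8]]
80 938 [[-84.7, -19.7, 80.2], [-1.0, 19.5, 90.0]]
90 2822 [[-80.3, -17.0, 90.1], [-8.4, 16.7, 93.4]]
-80 311 [-18.3  14.9]
-70 406 [-19.7  16.5]
-60 436 [-19.6  17.2]
-50 447 [-19.5  17.3]
-40 442 [-18.4  17.9]
-30 454 [-18.2  18.7]
-20 471 [-18.1  18.6]
-10 582 [-17.2  19.4]
s@long 0 [0.36  0.317 0.309] [ 3.142  0.524 -2.85 ] [-0.76836369  0.16105396 -0.21326776  2.28352989  0.93516499  0.44507161
  0.0820388 ]
s@long 0.1 [0.36  0.317 0.409] [ 3.142  0.524 -2.85 ] [-0.29667481  0.03308892 -0.66858175  2.15909309  0.60444648  0.61846687
  0.46260154]
s@short 0 [0.454 0.003 0.309] [3.142 0.524 3.04 ] [-1.05526253  0.12166154  0.92789844  2.39752258  0.18570762  0.16525698
  1.13798843]
s@short 0.1 [0.454 0.003 0.409] [3.142 0.524 3.04 ] [-0.30829066 -0.07429454  0.09790649  2.25685981  0.35230003  0.48119023
  0.98702364]
l@long 0 [0.384 0.324 0.34 ] [ 3.142  0.524 -2.85 ] [-0.61428184  0.15198172 -0.33901193  2.20771448  0.82036932  0.49742113
  0.24740615]
l@long 0.1 [0.384 0.324 0.44 ] [ 3.142  0.524 -2.85 ] [-0.44491997  0.02522144 -0.4854274   2.08994932  0.52492735  0.66235276
  0.57626614]
```

```bash
cat >> h.py <<'E'
# tool pose for a last at origin o, rotation Rl, grasp g in last frame, tool pitched rel to last by dp
def tool(o,Rl,g,dp):
    R=Rl*Ro.from_euler('y',dp)*Ro.from_euler('x',np.pi)
    return o+Rl.apply(g)-R.apply([0,0,robot.grip_point_offset]),R.as_euler('xyz')
UP=np.array([0,0,1.])
GS=np.array([-.023,0,.059]); DS=np.radians(-20)
GL=np.array([-.026,0,.072]); 
def stat(t): print(t,'t',round(robot.current_time(),2),'F',np.round(robot.current_contact_force(),1),'w',round(robot.current_grip_width()*94,1),'pad',np.round(robot.current_gripper_force(),1),'tcp',np.round(robot.current_tcp_pos(),4))
E
python3 - <<'E'
from h import *
g=GS+[0,-.0023,0]; o=lastpose(LONG,SQ)
P,E=tool(o,LONG.Rl,g,DS)
for s,oo in((LONG,o),(SHORT,lastpose(SHORT,SQ))):
    for l in(0,.05,.27): print(robot.solve_ik(tool(oo,s.Rl,GS,DS)[0]+UP*l,E if s is LONG else tool(oo,s.Rl,GS,DS)[1]))
back=-Ro.from_euler('xyz',E).apply([0,0,1])
robot.move_pose(P+UP*.27,E)
robot.move_straight(P+back*.06,E,rate=.25)
robot.move_straight(P,E,rate=.1,stop_force=15)
stat('at'); robot.grip(0.0,50); stat('gripped')
robot.move_straight(robot.current_tcp_pos()+LONG.Rl.apply([-.003,0,.03]),E,rate=.08); stat('lift')
p=save('scene','s2.png')
robot.move_straight(P+UP*.27,E,rate=.25); stat('up')
E
```

```text
[-1.03009373  0.23476024  0.22210778  2.091889    0.05806466  0.67015459
  1.00187356]
[-0.95472779  0.16688851  0.131829    2.0399276   0.09425311  0.78796632
  0.97454608]
[-0.84381754  0.00799235  0.00737424  1.72439077  0.09457546  1.26084134
  1.00382423]
[-0.70006844  0.22487323  0.64185957  2.15886874 -0.17275668  0.6358095
  1.51824627]
[-0.701641    0.13484468  0.61919479  2.10926215 -0.06518876  0.75175758
  1.41992846]
[-0.69897882 -0.07573077  0.52937441  1.79182586  0.08897347  1.24770327
  1.28075345]
at t 10.93 F [ 0.1 -0.3 -0.1] w 94.1 pad 0.0 tcp [0.4042 0.3326 0.3259]
gripped t 11.91 F [ 1.3  0.3 -0.8] w 30.8 pad 50.0 tcp [0.4041 0.3324 0.3254]
lift t 12.43 F [-0.3 -0.7 -3.7] w 30.9 pad 50.0 tcp [0.3921 0.3288 0.3533]
up t 13.61 F [ 0.   1.2 -1.8] w 30.9 pad 50.0 tcp [0.404  0.3324 0.5939]
```

```bash
cat >> h.py <<'E'
def place(s,half,g,dp,hover):
    N=s.Rl.apply([0,0,1]); X=s.Rl.apply([1,0,0])
    P,E=tool(lastpose(s,half,gap=.004),s.Rl,g,dp)
    robot.move_straight(P+N*.05+UP*.1,E,rate=.25)
    robot.move_straight(P+N*.012,E,rate=.15)
    print('down',robot.move_straight(P-N*.006,E,rate=.02,stop_force=5)); stat('contact')
    c=robot.current_tcp_pos(); print('normal off',np.dot(c-P,N))
    print('slide',robot.move_straight(c+X*.009,E,rate=.02,stop_force=6)); stat('stop')
    print('along off',np.dot(robot.current_tcp_pos()-c,X))
def release(E):
    robot.grip(1.0); robot.pause(.3); stat('open')
    b=-Ro.from_euler('xyz',E).apply([0,0,1])
    robot.move_straight(np.array(robot.current_tcp_pos())+b*.1,None,rate=.12)
E
python3 - <<'E'
from h import *
P,E=tool(lastpose(SHORT,SQ),SHORT.Rl,GS,DS)
robot.move_straight(P+UP*.27,E,rate=.25); stat('above')
place(SHORT,SQ,GS,DS,.27)
p=save('scene','s3.png'); p2=save('side','s3s.png')
a=cv2.imread('pics/s3.png')[190:350,200:440];b=cv2.imread('pics/s3s.png')[180:340,230:470]
cv2.imwrite('pics/s3c.png',cv2.resize(np.hstack([a,b]),None,fx=1.66,fy=1.66))
E
```

```text
above t 15.15 F [-1.   0.3 -1.5] w 30.4 pad 50.0 tcp [ 5.006e-01 -1.000e-04  5.953e-01]
down True
contact t 17.48 F [-1.1  0.3  4.7] w 30.7 pad 50.0 tcp [ 0.5043 -0.0016  0.327 ]
normal off -0.0004699911338752787
slide True
stop t 17.79 F [-0.5 -1.   3.1] w 30.6 pad 50.0 tcp [ 0.5009 -0.0012  0.3251]
along off 0.003938274240643574
```

View pics/s3c.png

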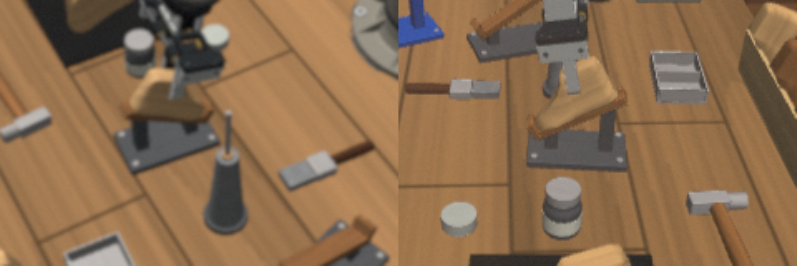

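The small last sits on the short beam with its toe at the stop, as the force readings and offsets also indicate. Now I'll release it and pick up the large last.

```bash
cat >> h.py <<'E'
LO=np.array([.4868,-.3480,.008]); LR=Ro.from_euler('z',np.radians(199.35-360))
E
python3 - <<'E'
from h import *
P,E=tool(lastpose(SHORT,SQ),SHORT.Rl,GS,DS)
release(E)
look((.546,-.006,.1),SHORT.tyaw)
p=wshot('shortplaced.png')
for l,z in(('small_toe',.05),('small_heel',.1203)):
    for r in robot.pinpoint(l,p)[:1]: print(l,r['score'],ray(p,r['location'],z).round(4))
r=robot.cut_out('small_last',p)[0]; Q,_=cloud(p,r['mask']); q=SHORT.Rl.inv().apply(Q-lastpose(SHORT,SQ))*1000
t=q[(q[:,2]>62)&(q[:,2]<85)];print(r['score'],cv2.minAreaRect(t[:,:2].astype(np.float32)),np.percentile(q[:,2],99),'x',np.percentile(q[:,0],[.5,99.5]))
P,E=tool(LO,LR,GL,0)
robot.move_pose(P+UP*.12,E); stat('above')
robot.move_straight(P,E,rate=.12,stop_force=15); stat('at')
robot.grip(0.0,60); stat('grip')
robot.move_straight(P+UP*.04,E,rate=.08); stat('lift')
save('side','s4.png'); c=cv2.imread('pics/s4.png')[280:440,220:460]; cv2.imwrite('pics/s4c.png',cv2.resize(c,None,fx=2,fy=2))
E
```

```text
open t 19.26 F [ 0.5 -0.3  0.1] w 94.1 pad 0.0 tcp [ 0.5008 -0.0012  0.325 ]
small_toe 0.62 [ 0.4814 -0.002   0.05  ]
small_heel 0.62 [ 0.6054 -0.0116  0.1203]
0.87 ((-35.331939697265625, 0.5227575302124023), (30.924789428710938, 66.86494445800781), 89.37113189697266) 74.57384372938618 x [-70.73205552  61.5901969 ]
above t 22.23 F [ 0.5 -0.5  0.3] w 94.0 pad 0.0 tcp [ 0.5119 -0.3384  0.3805]
at t 23.38 F [-0.6 -0.4  0.1] w 94.1 pad 0.0 tcp [ 0.5115 -0.3396  0.2611]
grip t 24.28 F [-0.3  0.7 -0.5] w 37.5 pad 60.0 tcp [ 0.5113 -0.3393  0.2603]
lift t 24.93 F [ 0.9  0.1 -3.1] w 37.8 pad 60.0 tcp [ 0.5113 -0.3392  0.3005]
```

View pics/s4c.png

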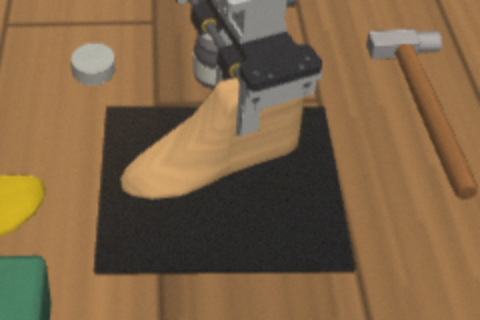

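The large last is lifted clear of the slab and looks roughly level in the grip. I'll check numerically for droop before placing it.

```bash
python3 - <<'E'
from h import *
from scipy.spatial import cKDTree
from scipy.optimize import least_squares
p0=pickle.load(open('side1.pkl','rb')); P0,_=cloud(p0); p=robot.capture('side'); 
r=robot.cut_out('large_last',p)
for k in r: print(k['score'],k['location'])
def sel(P,dz):
    q=LR.inv().apply(P-LO-[0,0,dz]); m=(abs(q[:,0])<.11)&(abs(q[:,1])<.045)&(q[:,2]>.012)&(q[:,2]<.105); return q[m]
A=sel(P0,0); k=min(r,key=lambda k:np.hypot(*(np.array(k['location'])-[330,370]))); P1,_=cloud(p,k['mask']); B=sel(P1,.04)
B=B[B[:,2]<.062]  # below fingers
T=cKDTree(A)
def f(v): 
    return np.clip(T.query(Ro.from_rotvec([0,v[2],0]).apply(B-[v[0],0,v[1]]-GL)+GL)[0],0,.006)
# v: B displaced by (dx,dz), rotated by -pitch
best=min((least_squares(f,[0,0,a],x_scale=[.002,.002,.02],diff_step=1e-2) for a in(-.1,-.05,0.001,.05,.1)),key=lambda s:s.cost)
print(len(A),len(B),'dx,dz',best.x[:2],'unrotate deg',np.degrees(best.x[2]),best.cost,.5*(f([0,0,0])**2).sum())
for a in np.radians([-6,-4,-2,0,2,4,6]): print(np.degrees(a).round(),(f([0,0,a])**2).sum()*1e3)
for l,hs in(('large_toe',.048),('large_heel',.048)):
    for q in robot.pinpoint(l,p)[:1]: print(l,q['score'],ray(p,q['location'],hs).round(4),'exp',(LO+UP*.04+LR.apply([.095 if 'toe' in l else -.095,0,0])).round(4))
E
```

```text
0.87 [190.4, 385.4]
0.58 [327.8, 354.1]
2892 1848 dx,dz [ 0.00106932 -0.00038881] unrotate deg -0.18742881636317202 0.002509921022356949 0.0025801920064164882
-6.0 25.323492691464853
-4.0 16.84492626447592
-2.0 7.854664470470292
0.0 5.160384012832976
2.0 8.049583357416733
4.0 16.418010738899923
6.0 23.96697425065964
large_toe 0.95 [ 0.398  -0.3815  0.048 ] exp [ 0.3972 -0.3795  0.048 ]
large_heel 0.86 [ 0.1663 -0.4684  0.048 ] exp [ 0.5764 -0.3165  0.048 ]
```

```bash
python3 - <<'E'
from h import *
P,E=tool(LO,LR,GL,0); P2,E2=tool(lastpose(LONG,LQ),LONG.Rl,GL,0)
H=P.copy(); H[2]=.62; robot.move_straight(H,E,rate=.25); stat('up')
H2=P2.copy(); H2[2]=.64
try: robot.move_straight(H2,E2,rate=.25)
except robot.PlanningError as e:
    print(e); M=np.array([.45,0,.64]); robot.move_pose(M,[np.pi,.25,np.pi]); robot.move_pose(H2,E2)
stat('above')
place(LONG,LQ,GL,0,0)
save('scene','s5.png'); save('side','s5s.png')
a=cv2.imread('pics/s5.png')[250:410,300:540];b=cv2.imread('pics/s5s.png')[110:270,190:430]
cv2.imwrite('pics/s5c.png',cv2.resize(np.hstack([a,b]),None,fx=1.66,fy=1.66))
E
```

```text
up t 26.61 F [-0.3  0.5 -1.9] w 37.3 pad 60.0 tcp [ 0.5113 -0.3392  0.6189]
above t 29.46 F [-0.1  0.4 -2.1] w 37.9 pad 60.0 tcp [0.3653 0.3178 0.6401]
down True
contact t 31.95 F [-0.6 -0.9  3.2] w 37.6 pad 60.0 tcp [0.3685 0.3195 0.3307]
normal off -0.0003871435266666609
slide True
stop t 32.29 F [3.4 1.1 2.5] w 37.6 pad 60.0 tcp [0.3641 0.3181 0.3282]
along off 0.005218419305569482
```

View pics/s5c.png

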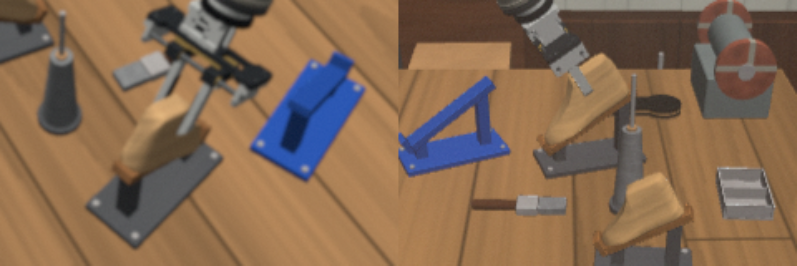

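The large last is on the long beam with its toe at the stop, and the small one sits on the short stand. I'll release, check both, and hand in if they are good.

```bash
python3 - <<'E'
from h import *
P2,E2=tool(lastpose(LONG,LQ),LONG.Rl,GL,0)
release(E2)
look((.468,.355,.12),LONG.tyaw); robot.pause(.3); p=wshot('fin.png')
ok=True
for l,h,s in(('large_last',LQ,LONG),):
    r=max(robot.cut_out(l,p),key=lambda k:k['score']); Q,_=cloud(p,r['mask']); q=s.Rl.inv().apply(Q-lastpose(s,h))*1000
    t=q[(q[:,2]>82)&(q[:,2]<100)]; print(r['score'],cv2.minAreaRect(t[:,:2].astype(np.float32)),np.percentile(q[:,2],[98,99.5]),np.percentile(q[:,0],[.5,99.5]))
for l,z in(('large_toe',.05),('large_heel',.145)):
    for r in robot.pinpoint(l,p)[:1]: print(l,r['score'],ray(p,r['location'],z).round(4))
print(LONG.toe.round(4),(LONG.toe-LONG.Rl.apply([.19,0,0])).round(4)); stat('end')
E
```

```text
open t 33.67 F [0.  0.6 0.1] w 94.1 pad 0.0 tcp [0.3642 0.318  0.3281]
0.86 ((-48.34075164794922, 0.14363479614257812), (85.90770721435547, 38.01545715332031), 0.8010179996490479) [93.01775168 93.41687065] [-94.99162927  85.18842918]
large_toe 0.75 [0.3852 0.3228 0.05  ]
large_heel 0.65 [0.5441 0.3696 0.145 ]
[0.3856 0.3245 0.05  ] [0.5432 0.3718 0.145 ]
end t 35.87 F [-1.   0.  -0.3] w 93.8 pad 0.0 tcp [0.4392 0.3464 0.5245]
```

Both lasts are within about 3 mm of their marks.

```bash
python3 -c "
from rig import robot
print(robot.close_job())"
```

```text
the job is handed in; nothing more can be done
None
```

The small last is on the short stand and the large last is on the long stand, each flush with its toe at the stop and within about 4 mm of its marks by the camera; I handed the job in at about 36 s, and no verdict was returned.

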